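# Seat the large bezel punch and check that its taper rocks free

### The job

Stand the larger of the two wooden-handled bezel punches, cone down, in the larger cup of the steel bezel stand so that its taper sits fully home. Then tip its handle sideways by about ten degrees, with the cone still in the cup, to check that it rocks free, and leave it standing upright, fully home in that cup. Leave the smaller punch standing where it is.

Things in the scene. Friction and masses are not known exactly. Their poses are not given: they have to be found in the camera images.
- large_punch: Larger punch, 0.3-0.54 kg, upright, cone down. Origin: centre of its flat underside, z up. Steel cone dia 30 to 60 mm over z 0-20, rim dia 60 to z 26, wooden handle dia 24 to z 105 (27 mm ferrule at its foot); grip it near the top. Seated, it is held by weight only: about 2 N sideways at the handle top tips it over the cup's edge; let go below 20 degrees, it drops back home.
- small_punch: Smaller punch of the same shape, 0.14 kg, standing on the bench, not to be used: cone dia 20 to 40 mm over z 0-13, rim dia 40 to z 18, wooden handle dia 20 mm up to z 80. Origin: centre of its underside, z up.
- large_cup (a point): Larger cup of the fixed stand (steel plate 176 x 96 x 12 mm, two steel cups, mouths 40 mm above the bench). The point is on its axis 20 mm below the mouth, where the large punch's origin lies when fully home; z up, x along the plate to the small cup. 78 mm across outside, mouth 60 mm, taper to 30 mm here, 3 mm free below. Guides in a cone up to 10 mm off centre.
- small_cup (a point): Smaller cup on the same plate, 86 mm from the larger; stays empty. 58 mm across outside, mouth 40 mm at the same height, tapering to 20 mm at this point, on its axis 13 mm below the mouth.
Mind the look-alikes: they are no part of the job. What is shaped like the large_punch but orange or pink is not meant.

How it is judged:
By the outcome, as a careful person would: the job done as asked, in the order asked, and still so for the second after the job is handed in, with the robot touching nothing.
It also fails if it takes over 48 s, if anything falls off the work surface, if the arm or the gripper's body presses on something with over 40 N, if the wrist force passes 120 N, or if a joint passes its speed limit or range.

### The arm

A 7-joint arm with a two-finger parallel gripper is mounted at the origin on the work surface. World frame = base frame: x ahead of the robot, y to its left, z up, the work surface at z = 0. Lengths are in m, angles in rad, forces in N, time in s.
With the tool pointing down it reaches from about 0.425 to 0.875 m from the base axis. Payload 9.9 kg.
Tool frame: the origin (TCP) lies at the very end of the fingers, on their centre line; the grasp point (between the pads) lies 19 mm behind it; z points along the fingers, y is the line along which they close (so a half turn about z gives the same grasp; the last joint's range is limited). The gripper opens to 85 mm and grips with 20 to 120 N. Pads are 22 mm wide; open, the fingers measure 114 mm over their backs; the gripper's body (76 mm by 85 mm) begins 54 mm behind the grasp point. The pads swing forward as they close: fully open they stand 13 mm farther back than shut.
Start: joints at [1.187, 0.576, 0.025, 1.437, -0.015, 1.129, -0.057], TCP at [0.199, -0.645, 0.195] pointing down, gripper open.
Joint ranges: [-2.76, 2.76], [-0.34, 2.15], [-1.52, 1.57], [0.19, 2.46], [-1.09, 4.23], [0.17, 1.99], [-2.82, 2.82]. Speed limits (rad/s): [2.22, 2.22, 3.01, 3.01, 3.14, 3.14, 3.14].

### API

Orientations are given as a unit quaternion [w, x, y, z].
In Python, from rig import sensors, eyes, ctrl, models gives the robot as it stands. The module is installed in compiled form; this text tells all that it offers.
- The arm moves only by the tool apply_moves, never from a script. Its arguments are lists of equal length, an entry for each row: "travel": the shift along the tool's x, y, z scaled (see below), a list of three; "yaw": the turn about the tool's z scaled (see below); "hand": the opening, from 0 (shut) to 1 (fully open). A call has 1 to 12 rows; each row shifts and turns the commanded pose from where the row before left it, along the tool's axes as they then stand; what a row does not reach is not made up. The controller multiplies each number of a shift by 0.05 m and each number of a turn by 0.15 rad. A row lasts 1/8 s, in which the tool goes at most 62.5 mm and 10.7 degrees, less where a joint would pass 70% of its speed; a pose out of reach is approached as far as the arm can. A call with a number of a shift or a turn outside -1 to 1 is refused whole. A call with a gripper value outside its range is refused whole. The fingers move at their own pace and stop on an object; the grip force is fixed at half the most. Time passes only in rows, so rows that do not move let the fingers close. It gives the time, the measured TCP pose, the force, the opening and the grip force at its end, in the units of the state.
- sensors.state(): the state, without advancing time (a new reading comes with each control period).
- eyes.camera(name): name is "scene" or "side" or "wrist"; returns the picture (384x512x3 uint8, red, green, blue); there is no depth.
- eyes.calibration(name): a dict with "mtx" (3x3 intrinsics, pixels), "rvec" (rotation vector, rad) and "tvec" (3), from world to camera coordinates, as OpenCV has them. Camera axes: x right, y down, z forward; pixel columns grow to the right and rows downward; lengths in m; the calibration is good to about 2 mm. A picture is of the moment at which its call begins: read the wrist's pose just before it. calibration takes no time and is no camera call; for the wrist camera it gives the pose at the moment of the call.
- ctrl.sign_off(): hands the job in; it is judged then, once.
Trained networks look in the newest picture that a camera, given by its name, has taken for a name from the list of things; names that differ only in an ending like _2 or _b are one class to them, and where a whole thing is asked for, a point or a joint stands for the part that bears it (a point fixed in the world has none). Each returns a list of dicts, best first, with "conf" (0 to 1); they miss things now and then, are a little off and sometimes report something else, mostly with a low value. They report only what shows in the picture. A call takes as long as a camera call. They do not tell look-alikes from the thing itself.
- models.find_in(name, camera): "extent" ([left, top, width, height] in pixels, round what is visible of it).
- models.tip_of(name, camera): "uv" ([column, row] in pixels: a listed point, or the origin of a listed thing).
The state is a dict: "time_s": time; "qpos": joint angles; "qvel": joint speeds; "tau": joint torques, N m; "tcp_pos": TCP position; "ee_rot": TCP orientation; "contact_force": force on the tool from outside, world axes, zero at the start; "wrist_torque": the same for the moment, N m; "width": finger opening in m; "grasp_force": force on a finger pad.
Only numpy, scipy, OpenCV 4.12 (cv2) and the standard library are available. Lean on these libraries where they do the work, as an engineer would, in place of code of your own. Each camera call takes 0.05 s, during which the arm holds its last target. There are 200 camera calls.

## Working session

There is one attempt and no reset: what is moved stays moved. The work goes in short steps, Python scripts to look and compute and a tool call to move; the robot and the scene stay as the last step left them, time stands still between calls to the robot, and variables do not carry over. Pictures are saved under pics/ and viewed, at most 10 in all, crops included, and the job is handed in when it is done.

Besides the shell and the picture viewer there is one more tool, called after "Request:" as name([rows], argument=value, ...), one row to a line, values as JSON. apply_moves: Moves the arm, as the interface text tells. Its arguments: {"type":"object","properties":{"travel":{"type":"array"},"yaw":{"type":"array"},"hand":{"type":"array"}},"required":["travel","yaw","hand"]}

```bash
mkdir -p pics
cat > h.py <<'E'
import numpy as np, cv2
from rig import sensors, eyes, ctrl, models
from scipy.spatial.transform import Rotation as R
def cal(c):
    k=eyes.calibration(c); return np.array(k["mtx"],float),np.array(k["rvec"],float).ravel(),np.array(k["tvec"],float).ravel()
def snap(c,f):
    im=eyes.camera(c); cv2.imwrite(f"pics/{f}.png",im[:,:,::-1]); return im
def onplane(c,uv,z,k=None):
    K,r,t=k or cal(c); Rm=cv2.Rodrigues(r)[0]; C=-Rm.T@t
    d=Rm.T@np.linalg.inv(K)@np.array([uv[0],uv[1],1.]); return C+d*(z-C[2])/d[2]
def proj(c,p,k=None):
    K,r,t=k or cal(c); return cv2.projectPoints(np.array(p,float).reshape(-1,3),r,t,K,None)[0].reshape(-1,2)
def tri(cs,uvs):
    A=[];b=[]
    for c,uv in zip(cs,uvs):
        K,r,t=cal(c);Rm=cv2.Rodrigues(r)[0];C=-Rm.T@t
        d=Rm.T@np.linalg.inv(K)@np.array([uv[0],uv[1],1.]);d/=np.linalg.norm(d);P=np.eye(3)-np.outer(d,d)
        A.append(P);b.append(P@C)
    return np.linalg.lstsq(np.vstack(A),np.hstack(b),rcond=None)[0]
E
python3 - <<'E'
from h import *
s=sensors.state(); print({k:np.round(v,3).tolist() for k,v in s.items()})
a=[snap(c,c+"0") for c in("scene","side","wrist")]
cv2.imwrite("pics/all0.png",cv2.resize(np.vstack([np.hstack(a[:2]),np.hstack([a[2],a[2]*0])]),(800,600),interpolation=cv2.INTER_AREA)[:,:,::-1])
for c in("scene","side","wrist"):
    for n in("large_punch","small_punch","large_cup","small_cup"):
        print(c,n,[(np.round(d["uv"]).tolist(),round(d["conf"],2),onplane(c,d["uv"],0 if "punch" in n else (.02 if n[0]=="l" else .027)).round(3).tolist()) for d in models.tip_of(n,c)])
        if "punch" in n: print("   ext",[(np.round(d["extent"]).tolist(),round(d["conf"],2)) for d in models.find_in(n,c)])
E
```

```text
{'time_s': 0.0, 'qpos': [1.187, 0.577, 0.025, 1.438, -0.015, 1.129, -0.056], 'qvel': [0.0, 0.0, -0.0, -0.0, 0.001, -0.001, -0.001], 'tau': [0.0, -76.576, 2.25, -28.596, 0.015, 0.013, -0.0], 'tcp_pos': [0.199, -0.644, 0.194], 'ee_rot': [-0.001, 0.989, 0.149, -0.0], 'contact_force': [0.505, 0.479, 1.777], 'wrist_torque': [0.019, -0.042, -0.029], 'grasp_force': 0.0, 'width': 0.086}
scene large_punch [([247.0, 172.0], 0.81, [0.374, -0.019, 0.0]), ([287.0, 209.0], 0.75, [0.466, 0.104, 0.0]), ([240.0, 248.0], 0.75, [0.601, 0.06, 0.0]), ([296.0, 251.0], 0.72, [0.572, 0.154, 0.0]), ([412.0, 224.0], 0.57, [0.421, 0.335, 0.0])]
   ext [([283.0, 203.0, 32.0, 57.0], 0.98), ([401.0, 174.0, 30.0, 56.0], 0.8), ([232.0, 130.0, 27.0, 49.0], 0.79), ([224.0, 198.0, 35.0, 58.0], 0.58)]
scene small_punch [([373.0, 247.0], 0.65, [0.512, 0.279, 0.0])]
   ext [([363.0, 209.0, 23.0, 39.0], 0.68)]
scene large_cup [([192.0, 189.0], 0.67, [0.499, -0.085, 0.02])]
scene small_cup [([148.0, 184.0], 0.76, [0.525, -0.17, 0.027])]
side large_punch [([222.0, 208.0], 0.9, [0.611, 0.063, 0.0]), ([264.0, 245.0], 0.76, [0.463, 0.108, 0.0]), ([196.0, 342.0], 0.68, [0.42, 0.335, 0.0]), ([198.0, 238.0], 0.65, [0.581, 0.168, 0.0]), ([329.0, 230.0], 0.6, [0.381, -0.005, 0.0])]
   ext [([174.0, 287.0, 40.0, 66.0], 0.98), ([314.0, 182.0, 33.0, 48.0], 0.94), ([246.0, 197.0, 33.0, 53.0], 0.69), ([207.0, 165.0, 30.0, 50.0], 0.66), ([182.0, 192.0, 32.0, 52.0], 0.61)]
side small_punch [([179.0, 287.0], 0.6, [0.517, 0.278, 0.0])]
   ext [([168.0, 250.0, 26.0, 47.0], 0.91)]
side large_cup [([294.0, 191.0], 0.66, [0.501, -0.062, 0.02])]
side small_cup [([308.0, 167.0], 0.95, [0.526, -0.165, 0.027])]
wrist large_punch []
   ext []
wrist small_punch []
   ext []
wrist large_cup []
wrist small_cup []
```

View pics/all0.png

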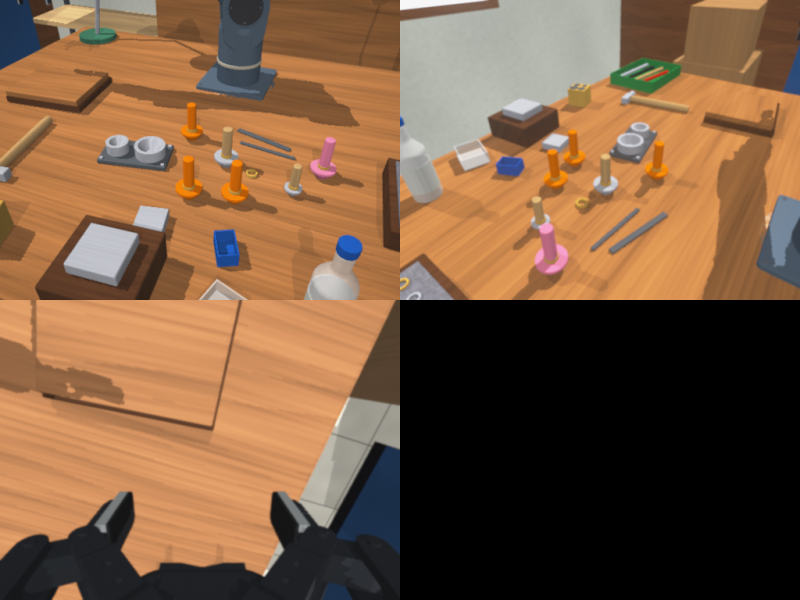

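Candidates in the scene picture (full-res pixels): orange punches at (247,172), (240,248) and (296,251), pink at (412,224), small wood and steel punch at (373,247), large wood and steel punch at (287,209). By the description I choose (287,209), about (0.465, 0.106) in the world. Next is a close crop with the model overlaid.

```bash
cat >> h.py <<'E'
def circ(x,y,z,r): 
    a=np.linspace(0,2*np.pi,40); return np.c_[x+r*np.cos(a),y+r*np.sin(a),0*a+z]
def crop(c,im,circs,box,f=6):
    u,v,w,h=box; o=cv2.resize(im[v:v+h,u:u+w],None,fx=f,fy=f,interpolation=cv2.INTER_CUBIC)
    for q in circs:
        p=((proj(c,circ(*q))-[u,v]+.5)*f).round().astype(np.int32); cv2.polylines(o,[p],True,(0,0,255),1)
    return o
E
python3 - <<'E'
from h import *
sc=cv2.imread("pics/scene0.png")[:,:,::-1];sd=cv2.imread("pics/side0.png")[:,:,::-1]
P=(.4645,.106); L=(.500,-.083); S=(.5255,-.165)
cs=[(*P,0,.015),(*P,.026,.03),(*P,.105,.012),(*L,.04,.03),(*L,.04,.039),(*S,.04,.02),(*S,.04,.029)]
o=np.vstack([np.hstack([crop("scene",sc,cs,(265,150,60,70),5),crop("scene",sc,cs,(120,160,110,70),4)[:350] if 0 else cv2.resize(crop("scene",sc,cs,(120,160,100,60),5),(500,300)).repeat(1,0) if 0 else crop("scene",sc,cs,(120,155,100,70),5)]),
 np.hstack([crop("side",sd,cs,(235,190,60,50),5),crop("side",sd,cs,(255,145,100,50),5)])])
print(o.shape); cv2.imwrite("pics/c1.png",o[:,:,::-1])
E
```

```text
(600, 800, 3)
```

View pics/c1.png

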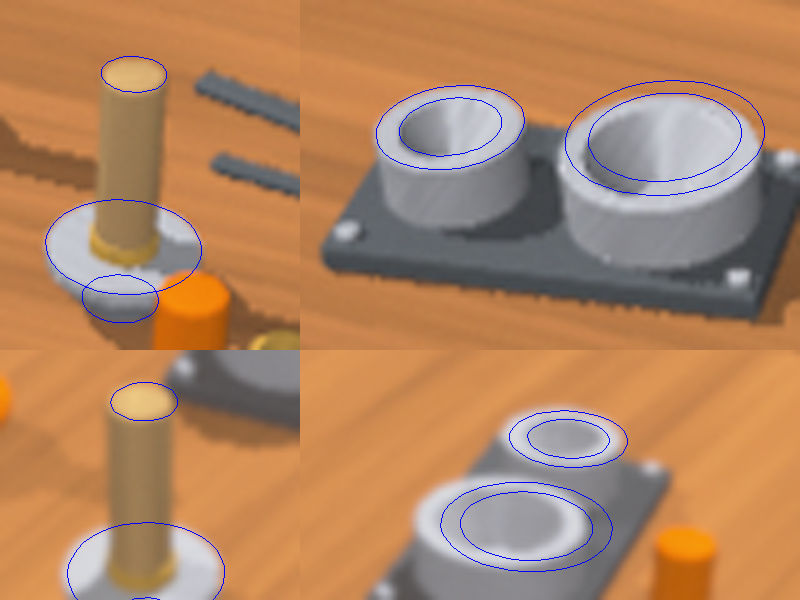

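The crop shows the chosen punch with a wooden handle, brass ferrule and steel cone, and the overlay fits to about 1 mm (top at scene pixel 292,165). The small cup fits too. The large cup mouth is off by (-0.5,+2.7) px in scene and (-5,-2) px in side, so I refit it.

Run:
```python
from h import *
L=np.array([.5,-.083,.04])
u1=proj("scene",L)[0]+[-.5,2.7]; u2=proj("side",L)[0]+[-5,-2]
print(tri(("scene","side"),(u1,u2)), onplane("scene",u1,.04),onplane("side",u2,.04))
L2=(onplane("scene",u1,.04)+onplane("side",u2,.04))/2; print(L2, np.linalg.norm(L2[:2]-[.5255,-.165]))
s=sensors.state(); Rm=R.from_quat(np.roll(s["ee_rot"],-1)).as_matrix(); print(Rm.round(3))
```

```text
[ 0.51121847 -0.07848441  0.04292669] [ 0.50849509 -0.07969993  0.04      ] [ 0.51397117 -0.08390683  0.04      ]
[ 0.51123313 -0.08180338  0.04      ] 0.08441102263472411
[[ 0.955  0.295  0.   ]
 [ 0.295 -0.955  0.   ]
 [ 0.    -0.    -1.   ]]
```

Request:
apply_moves([
  [0.61, -0.5, 0],
  [0.61, -0.5, 0],
  [0.61, -0.5, 0],
  [0.61, -0.5, 0],
  [0.61, -0.5, 0],
  [0.61, -0.5, 0],
  [0.61, -0.5, 0],
  [0.61, -0.5, 0],
  [0.61, -0.5, 0],
  [0.61, -0.5, 0],
  [0.61, -0.5, 0],
  [0.61, -0.5, 0],
], yaw=[0, 0, 0, 0, 0, 0, 0, 0, 0, 0, 0, 0], hand=[1, 1, 1, 1, 1, 1, 1, 1, 1, 1, 1, 1])

```text
time_s: 2.55
tcp_pos: [0.4612, -0.2491, 0.1952]
ee_rot: [0.0, 0.989, 0.149, 0.0]
contact_force: [0.5, -0.7, -0.3]
width: 0.0855
grasp_force: 0.0
```

```bash
cat >> h.py <<'E'
def st(goal=None):
    s=sensors.state(); p=np.array(s["tcp_pos"]); Rm=R.from_quat(np.roll(s["ee_rot"],-1)).as_matrix()
    print("t",round(s["time_s"],2),"tcp",p.round(4),"F",np.round(s["contact_force"],2),"w",round(s["width"],4),"g",round(s["grasp_force"],1),"x",Rm[:,0].round(3))
    if goal is not None: print("units to goal",(Rm.T@(np.array(goal)-p)/.05).round(2))
    return s
E
python3 -c "
from h import *
print(np.round(st([.4645,.106,.194])['qpos'],2))"
```

```text
t 2.55 tcp [ 0.4612 -0.2491  0.1952] F [ 0.46 -0.68 -0.27] w 0.0855 g 0.0 x [0.955 0.295 0.   ]
units to goal [ 2.16 -6.77  0.02]
[ 0.45  0.35 -0.06  1.83  0.03  0.96 -0.89]
```

Request:
apply_moves([
  [0.18, -0.565, 0],
  [0.18, -0.565, 0],
  [0.18, -0.565, 0],
  [0.18, -0.565, 0],
  [0.18, -0.565, 0],
  [0.18, -0.565, 0],
  [0.18, -0.565, 0],
  [0.18, -0.565, 0],
  [0.18, -0.565, 0],
  [0.18, -0.565, 0],
  [0.18, -0.565, 0],
  [0.18, -0.565, 0],
], yaw=[0, 0, 0, 0, 0, 0, 0, 0, 0, 0, 0, 0], hand=[1, 1, 1, 1, 1, 1, 1, 1, 1, 1, 1, 1])

```text
time_s: 4.05
tcp_pos: [0.4636, 0.1065, 0.1952]
ee_rot: [-0.0, 0.989, 0.149, 0.0]
contact_force: [-0.5, -0.3, 0.5]
width: 0.0856
grasp_force: 0.0
```

```bash
python3 -c "
from h import *
print(np.round(st([.4645,.106,.071])['qpos'],2))
im=snap('wrist','w1')
P=(.4645,.106)
cv2.imwrite('pics/w1c.png',crop('wrist',im,[(*P,.105,.012),(*P,.026,.03)],(0,0,512,384),1)[:,:,::-1])"
```

```text
t 4.05 tcp [0.4636 0.1065 0.1952] F [-0.49 -0.28  0.46] w 0.0856 g 0.0 x [0.955 0.295 0.001]
units to goal [0.01 0.02 2.48]
[-0.17  0.28 -0.21  1.94  0.07  0.92 -1.68]
```

View pics/w1c.png

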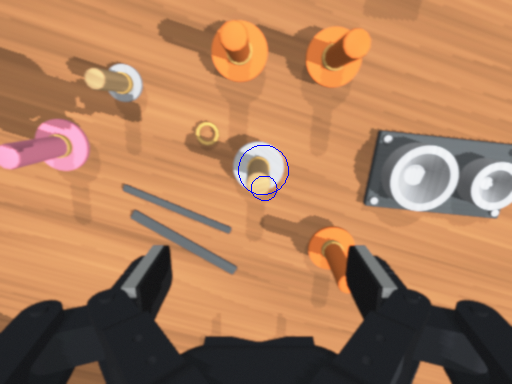

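The wrist view shows the punch centred between the fingers, with its top at (261,182) against a predicted (264,188). The large cup mouth is at about (424,177). I convert both to check.

```bash
python3 -c "
from h import *
print(onplane('wrist',(260.5,182),.105),onplane('wrist',(259.5,168),.026),onplane('wrist',(423.5,177),.04),onplane('wrist',(492,185),.04))
print(cal('wrist'),proj('wrist',[.4636,.1065,.05]))
K,r,t=cal('wrist');print(-cv2.Rodrigues(r)[0].T@t)
"
```

```text
[0.46879106 0.11006061 0.105     ] [0.46537685 0.11000989 0.026     ] [ 0.5147643  -0.07225305  0.04      ] [ 0.5299246  -0.15211372  0.04      ]
(array([[297.63138002,   0.        , 258.60751728],
       [  0.        , 297.63138002, 193.53515053],
       [  0.        ,   0.        ,   1.        ]]), array([-2.3355835 ,  1.71387249,  0.25639538]), array([-0.03327183,  0.41880491,  0.51674591])) [[262.01026624 174.85140464]]
[0.53505745 0.13174669 0.37401501]
```

Request:
apply_moves([
  [0.05, 0, 0.4],
  [0, 0, 0.5],
  [0, 0, 0.5],
  [0, 0, 0.5],
  [0, 0, 0.4],
  [0, 0, 0.2],
  [0, 0, 0],
  [0, 0, 0],
  [0, 0, 0],
  [0, 0, 0],
  [0, 0, 0],
  [0, 0, 0],
], yaw=[0, 0, 0, 0, 0, 0, 0, 0, 0, 0, 0, 0], hand=[1, 1, 1, 1, 1, 1, 1, 0, 0, 0, 0, 0])

```text
time_s: 5.6
tcp_pos: [0.4659, 0.1063, 0.0701]
ee_rot: [-0.0, 0.989, 0.149, 0.0]
contact_force: [0.2, 0.8, -0.2]
width: -0.0
grasp_force: 0.0
```

```bash
python3 -c "
from h import *
st()"
```

```text
t 5.6 tcp [0.4659 0.1063 0.0701] F [ 0.2   0.78 -0.21] w -0.0 g 0.0 x [0.955 0.295 0.   ]
```

The fingers closed on nothing, so I look.

```bash
python3 -c "
from h import *
a=snap('scene','s2');b=snap('side','d2');w=snap('wrist','w2')
P=(.4659,.1063)
cs=[(*P,.07,.012)]
o=np.hstack([crop('scene',a,cs,(220,90,130,150),3),crop('side',b,cs,(200,110,130,150),3)])
cv2.imwrite('pics/c2.png',o[:,:,::-1])
for c in('scene','side'): print(c,[(np.round(d['uv']).tolist(),round(d['conf'],2),onplane(c,d['uv'],0).round(3).tolist()) for d in models.tip_of('large_punch',c)])
"
```

```text
scene [([298.0, 251.0], 0.95, [0.57, 0.157, 0.0]), ([290.0, 210.0], 0.89, [0.467, 0.109, 0.0]), ([414.0, 224.0], 0.84, [0.418, 0.34, 0.0]), ([246.0, 173.0], 0.6, [0.378, -0.018, 0.0]), ([241.0, 248.0], 0.59, [0.6, 0.063, 0.0])]
side [([328.0, 230.0], 0.96, [0.382, -0.004, 0.0]), ([224.0, 208.0], 0.89, [0.607, 0.06, -0.0]), ([198.0, 338.0], 0.85, [0.423, 0.329, 0.0]), ([198.0, 238.0], 0.83, [0.582, 0.167, 0.0]), ([263.0, 244.0], 0.82, [0.465, 0.107, 0.0])]
```

View pics/c2.png

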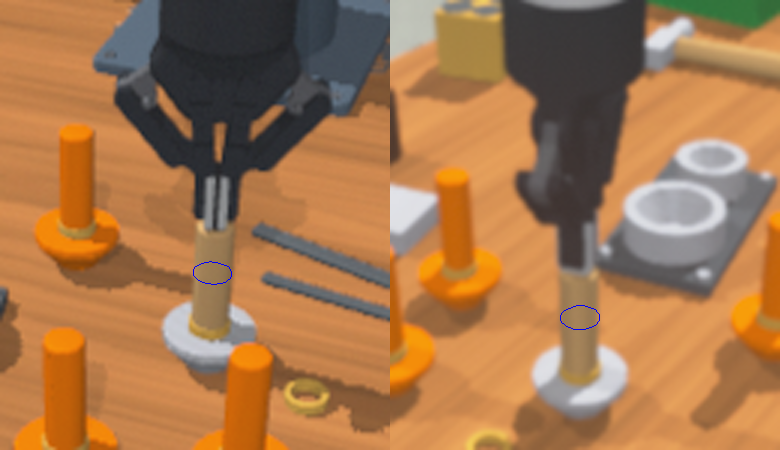

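In both views the fingertips appear to sit right on top of the handle, at z about 0.105, although the reported TCP is z = 0.070. I look from the wrist and test where the tip projects.

```bash
python3 -c "
from h import *
w=cv2.imread('pics/w2.png')[:,:,::-1]
P=(.466,.1075)
cs=[(*P,.105,.012),(*P,.026,.03),(.4659,.1063,.0701,.003)]
cv2.imwrite('pics/c3.png',crop('wrist',w,cs,(0,0,512,384),1.5)[:,:,::-1])
# where do scene/side see fingertip
print(tri(('scene','side'),((220+216/3,90+228/3),(200+(575-390)/3,110+271/3))))
s=st(); print(s['tau'])
K,r,t=cal('wrist');print(-cv2.Rodrigues(r)[0].T@t)
"
```

```text
[0.46687075 0.10809768 0.10348205]
t 5.85 tcp [0.4659 0.1063 0.07  ] F [-1.   -0.42 -1.17] w 0.0002 g 0.0 x [ 0.955  0.295 -0.   ]
[ 3.86668718e-03 -5.68117476e+01 -6.81016222e-01 -1.76766247e+01
  9.18597303e-03  2.37834778e-03  1.51582517e-04]
[0.53769222 0.12717406 0.2485257 ]
```

View pics/c3.png

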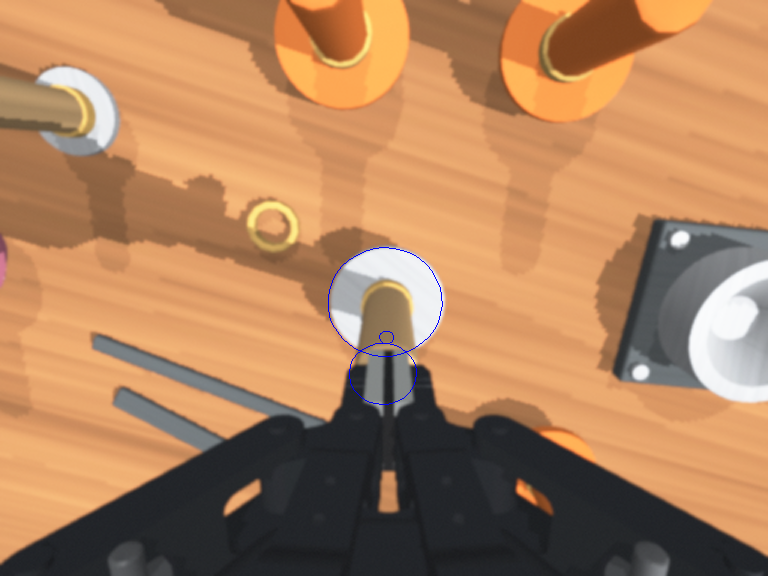

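The rim overlay matches, so the wrist calibration is sound. The real fingertips are about 33 mm above the reported TCP, at z about 0.1035 by triangulation. I open, descend about 34 mm further, which is clear of the rim either way, and close again.

Request:
apply_moves([
  [0, 0, 0],
  [0, 0, 0],
  [0, 0, 0],
  [0, 0, 0],
  [0, 0, 0.2],
  [0, 0, 0.24],
  [0, 0, 0.24],
  [0, 0, 0],
  [0, 0, 0],
  [0, 0, 0],
  [0, 0, 0],
  [0, 0, 0],
], yaw=[0, 0, 0, 0, 0, 0, 0, 0, 0, 0, 0, 0], hand=[1, 1, 1, 1, 1, 1, 1, 1, 0, 0, 0, 0])

```text
time_s: 7.35
tcp_pos: [0.4661, 0.1066, 0.0364]
ee_rot: [-0.0, 0.989, 0.149, 0.0]
contact_force: [-0.9, 0.7, 4.0]
width: 0.0225
grasp_force: 58.5
```

Request:
apply_moves([
  [0, 0, 0],
  [0, 0, 0],
], yaw=[0, 0], hand=[0, 0])

```text
time_s: 7.6
tcp_pos: [0.4662, 0.1066, 0.0364]
ee_rot: [-0.0, 0.989, 0.149, 0.0]
contact_force: [-1.1, 0.7, 6.2]
width: 0.0223
grasp_force: 58.5
```

Request:
apply_moves([
  [0, 0, -0.3],
  [0, 0, -0.4],
  [0, 0, -0.4],
  [0, 0, -0.3],
  [-0.02, 0.4, 0],
  [-0.03, 0.6, 0],
  [-0.03, 0.6, 0],
  [-0.03, 0.6, 0],
  [-0.03, 0.6, 0],
  [-0.03, 0.6, 0],
  [-0.02, 0.4, 0],
  [0, 0, 0],
], yaw=[0, 0, 0, 0, 0, 0, 0, 0, 0, 0, 0, 0], hand=[0, 0, 0, 0, 0, 0, 0, 0, 0, 0, 0, 0])

```text
time_s: 9.1
tcp_pos: [0.5124, -0.08, 0.1054]
ee_rot: [0.0, 0.989, 0.148, -0.001]
contact_force: [0.3, -0.5, -4.8]
width: 0.0224
grasp_force: 59.3
```

```bash
python3 -c "
from h import *
s=st(); x,y=s['tcp_pos'][:2]; z0=s['tcp_pos'][2]-.0364
L=(.5115,-.0795)
cs=[(*L,.04,.03),(*L,.04,.039),(x,y,z0+.026,.03),(x,y,z0,.015)]
a=snap('scene','s3');b=snap('side','d3');w=snap('wrist','w3')
o=np.hstack([crop('scene',a,cs,(140,100,100,120),4),crop('side',b,cs,(245,110,100,120),4)])
cv2.imwrite('pics/c4.png',o[:,:,::-1])
"
```

```text
t 9.1 tcp [ 0.5124 -0.08    0.1054] F [ 0.26 -0.54 -4.76] w 0.0224 g 59.3 x [ 0.956  0.292 -0.001]
```

View pics/c4.png

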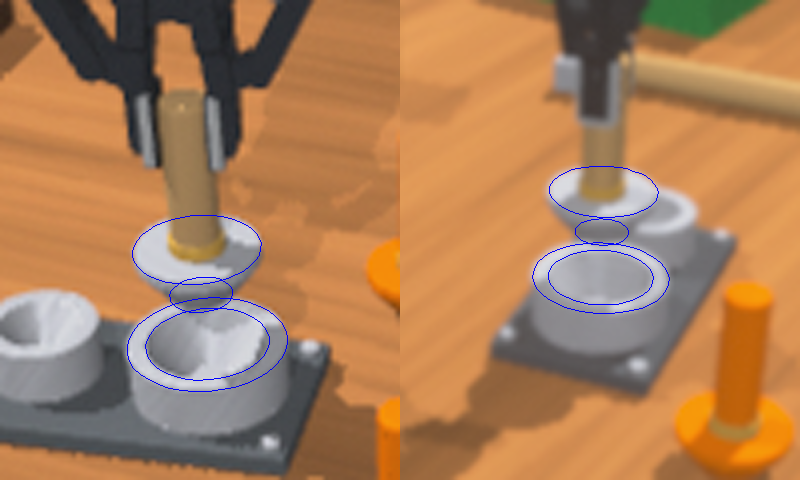

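The cup overlay fits in both views at (0.5115, -0.0795). The held punch hangs about 1 mm off the axis and 49 mm above home, so I lower it.

Request:
apply_moves([
  [-0.01, 0, 0.2],
  [-0.01, 0, 0.25],
  [0, 0, 0.2],
  [0, 0, 0.15],
  [0, 0, 0.08],
  [0, 0, 0.04],
  [0, 0, 0],
], yaw=[0, 0, 0, 0, 0, 0, 0], hand=[0, 0, 0, 0, 0, 0, 0])

```text
time_s: 10.12
tcp_pos: [0.5121, -0.0783, 0.0601]
ee_rot: [0.0, 0.989, 0.149, 0.0]
contact_force: [-0.2, 0.5, -4.5]
width: 0.0225
grasp_force: 59.4
```

Request:
apply_moves([
  [0, 0, 0.02],
  [0, 0, 0],
], yaw=[0, 0], hand=[0, 0])

```text
time_s: 10.38
tcp_pos: [0.5121, -0.0784, 0.0591]
ee_rot: [0.0, 0.989, 0.149, 0.0]
contact_force: [-0.1, 0.6, -4.2]
width: 0.022
grasp_force: 59.4
```

Request:
apply_moves([
  [0, 0, 0.02],
  [0, 0, 0.02],
  [0, 0, 0],
  [0, 0, 0],
], yaw=[0, 0, 0, 0], hand=[0, 0, 0, 0])

```text
time_s: 10.88
tcp_pos: [0.5119, -0.0789, 0.0571]
ee_rot: [0.0, 0.989, 0.149, -0.0]
contact_force: [-1.0, -3.7, -2.4]
width: 0.0226
grasp_force: 59.6
```

Request:
apply_moves([
  [0, 0, 0],
  [0, 0, 0],
  [0, 0, 0],
  [0, 0, 0],
  [0, 0, 0],
  [0, 0, 0],
], yaw=[0, 0, 0, 0, 0, 0], hand=[0.6, 0.6, 0.6, 0.6, 0.6, 0.6])

```text
time_s: 11.62
tcp_pos: [0.5119, -0.0783, 0.057]
ee_rot: [-0.0, 0.989, 0.149, -0.0]
contact_force: [0.4, 0.2, 0.5]
width: 0.0514
grasp_force: 0.0
```

```bash
python3 -c "
from h import *
s=st()
L=(.5115,-.0795)
cs=[(*L,.046,.03),(*L,.04,.039),(*L,.125,.012)]
a=snap('scene','s4');b=snap('side','d4');w=snap('wrist','w4')
o=np.hstack([crop('scene',a,cs,(140,100,100,120),4),crop('side',b,cs,(245,100,100,120),4)])
cv2.imwrite('pics/c5.png',o[:,:,::-1])
"
```

```text
t 11.62 tcp [ 0.5119 -0.0783  0.057 ] F [0.36 0.24 0.5 ] w 0.0514 g 0.0 x [ 0.955  0.295 -0.   ]
```

View pics/c5.png

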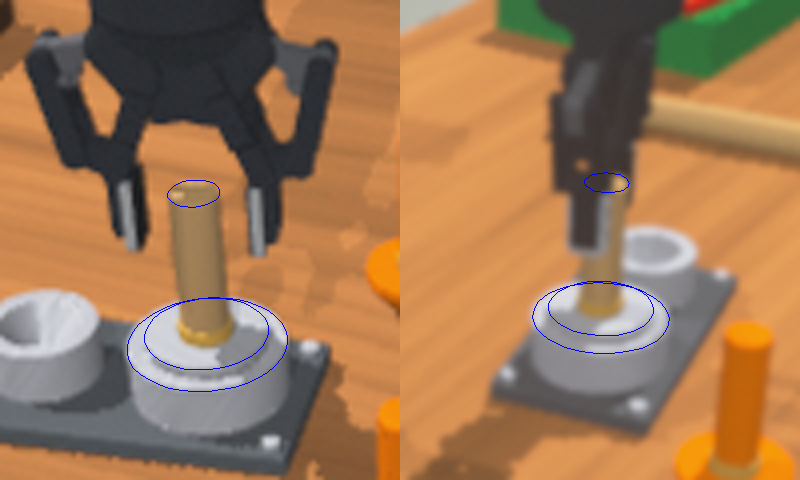

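The punch is seated: its rim sits level in the cup and matches the fully-home overlay in both views. Now I push the handle with the finger along tool -y, away from the small cup.

Request:
apply_moves([
  [0, -0.1, 0],
  [0, -0.1, 0],
  [0, -0.05, 0],
  [0, -0.05, 0],
  [0, -0.05, 0],
  [0, -0.05, 0],
  [0, -0.04, 0],
  [0, 0, 0],
], yaw=[0, 0, 0, 0, 0, 0, 0, 0], hand=[0.6, 0.6, 0.6, 0.6, 0.6, 0.6, 0.6, 0.6])

```text
time_s: 12.78
tcp_pos: [0.5055, -0.0571, 0.0571]
ee_rot: [-0.0, 0.989, 0.149, 0.0]
contact_force: [0.6, -2.0, 2.4]
width: 0.0514
grasp_force: 1.3
```

```bash
python3 -c "
from h import *
s=st()
L=(.5115,-.0795)
cs=[(*L,.046,.03),(*L,.04,.039),(*L,.125,.012)]
# predicted top for 10 deg tip about mouth edge
d=np.array([-.295,.955])
for th in (10,15):
    t=np.radians(th); x=.03-.03*np.cos(t)+.085*np.sin(t); z=.04+.03*np.sin(t)+.085*np.cos(t); print(th,x,z)
    q=np.array(L)+d*x; cs.append((*q,z,.004))
a=snap('scene','s5');b=snap('side','d5')
o=np.hstack([crop('scene',a,cs,(140,100,100,120),4),crop('side',b,cs,(245,100,100,120),4)])
cv2.imwrite('pics/c6.png',o[:,:,::-1])
"
```

```text
t 12.78 tcp [ 0.5055 -0.0571  0.0571] F [ 0.59 -1.98  2.38] w 0.0514 g 1.3 x [0.955 0.296 0.   ]
10 0.01521586251132284 0.1289181043360456
15 0.023021844045042213 0.12986826658764644
```

View pics/c6.png

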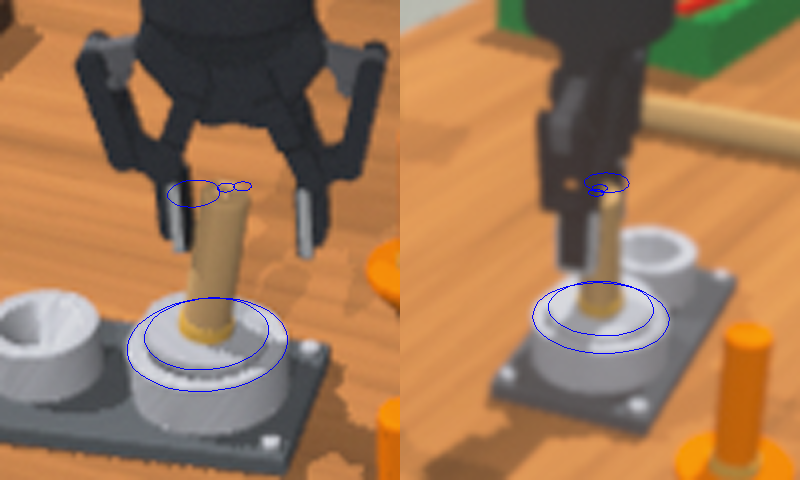

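The handle is tipped about 9.5 to 10 degrees: its top is at crop pixel (225,190), next to the 10 degree marker at (227,187), with the cone still in the cup. I nudge it 1 mm more, hold, then let it back gently.

Request:
apply_moves([
  [0, -0.02, 0],
  [0, 0, 0],
  [0, 0, 0],
  [0, 0.04, 0],
  [0, 0.04, 0],
  [0, 0.04, 0],
  [0, 0.04, 0],
  [0, 0.04, 0],
  [0, 0.06, 0],
  [0, 0.1, 0],
  [0, 0.1, 0],
  [0, 0, 0],
], yaw=[0, 0, 0, 0, 0, 0, 0, 0, 0, 0, 0, 0], hand=[0.6, 0.6, 0.6, 0.6, 0.6, 0.6, 0.6, 0.6, 0.6, 0.6, 0.6, 0.6])

```text
time_s: 14.38
tcp_pos: [0.5121, -0.0789, 0.057]
ee_rot: [0.0, 0.989, 0.149, 0.0]
contact_force: [-0.3, 0.3, 0.4]
width: 0.0511
grasp_force: 0.0
```

Request:
apply_moves([
  [0, 0, 0],
  [0, 0, 0],
  [0, 0, -0.2],
  [0, 0, -0.4],
  [0, 0, -0.6],
  [0, 0, -0.6],
  [0, 0, -0.4],
  [0, 0, 0],
], yaw=[0, 0, 0, 0, 0, 0, 0, 0], hand=[0.9, 0.9, 0.9, 0.9, 0.9, 0.9, 0.9, 0.9])

```text
time_s: 15.38
tcp_pos: [0.513, -0.0783, 0.169]
ee_rot: [0.0, 0.989, 0.149, 0.002]
contact_force: [-0.1, -0.5, -0.7]
width: 0.0769
grasp_force: 0.0
```

```bash
python3 -c "
from h import *
s=st()
L=(.5115,-.0795)
cs=[(*L,.046,.03),(*L,.04,.039),(*L,.125,.012)]
a=snap('scene','s6');b=snap('side','d6')
o=np.hstack([crop('scene',a,cs,(140,100,100,120),4),crop('side',b,cs,(245,100,100,120),4)])
cv2.imwrite('pics/c7.png',o[:,:,::-1])
print([d for d in models.tip_of('small_punch','scene')])
"
```

```text
t 15.38 tcp [ 0.513  -0.0783  0.169 ] F [-0.11 -0.52 -0.74] w 0.0769 g 0.0 x [0.955 0.295 0.003]
[{'uv': [374.2, 247.4], 'conf': 0.86}]
```

View pics/c7.png

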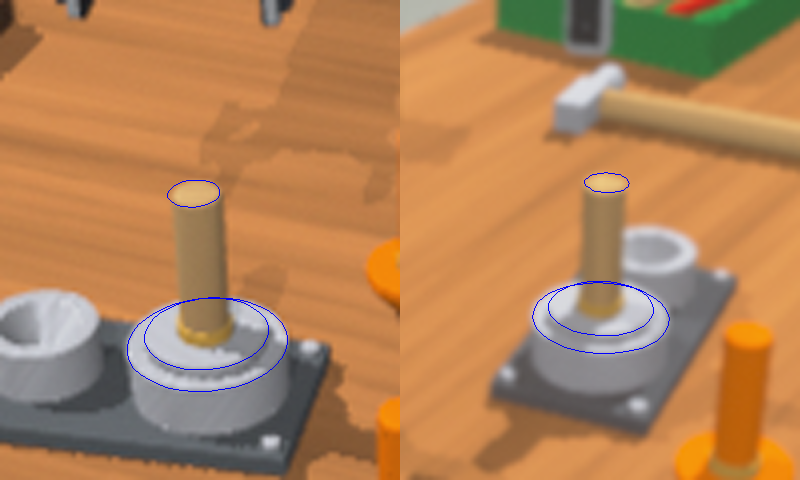

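The punch stands upright and fully home in the large cup, and the top and rim overlays match in both views. The gripper is clear and the small punch has not moved, so I hand it in.

```bash
python3 -c "
from h import *
print(ctrl.sign_off())"
```

```text
the job is handed in; nothing more can be done
None
```

The larger wooden-handled punch was seated in the larger cup, tipped about ten degrees and let back, and now stands upright and fully home; the smaller punch is still where it was, and the job was handed in at about 15.5 s on the robot's clock.

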